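# Fill the cheese dolly and unhitch its tongue

### The arm

A 6-joint arm with a two-finger parallel gripper is mounted at the origin on the work surface. World frame = base frame: x ahead of the robot, y to its left, z up, the work surface at z = 0. Lengths are in mm, angles in degrees, forces in N, time in s.
With the tool pointing down it reaches from about 350 to 850 mm from the base axis. Payload 8.1 kg.
Tool frame: the origin (TCP) lies midway between the tips of the shut fingers; the grasp point (between the pads) lies 19 mm behind it; y points along the fingers, x is the direction in which the jaws open and shut, and the axes are right-handed (so a half turn about y gives the same grasp; the last joint's range is limited). The gripper opens to 85 mm and grips with 20 to 120 N. Pads are 22 mm wide; open, the fingers measure 114 mm over their backs; the gripper's body (76 mm by 85 mm) begins 54 mm behind the grasp point. The pads swing forward as they close: fully open they stand 13 mm farther back than shut.
Start: joints at [63.232, 7.471, 85.268, -0, 87.261, -4.893], TCP at [223.534, 556.81, 231.292] pointing down, gripper open.
Joint ranges: [-169.43, 169.43], [-51.17, 129.36], [1.28, 143.12], [-76.62, 256.62], [0, 156.53], [-152.29, 152.29]. Speed limits (degrees/s): [136.94, 136.94, 159.86, 180, 180, 180].

### API

Orientations are given as [roll, pitch, yaw] about the fixed x, y, z axes, in that order (R = Rz(yaw) Ry(pitch) Rx(roll)).
In Python, from bench import r gives the robot as it stands.
- The arm moves only by the tool move_arm, never from a script. Its arguments are lists of equal length, an entry for each row: "linear": the shift along the tool's x, y, z normalised to -1 to 1, where 1 is 300 mm, a list of three; "twist": the turn, a rotation vector about the tool's x, y, z normalised to -1 to 1, where 1 is pi/2 rad, a list of three; "hand": the opening, from -1 (shut) to 1 (fully open). A call has 1 to 12 rows; each row is the pose to reach, as a shift and turn from the pose measured when the call began, along the tool's axes at that moment; what a row does not reach only later rows make up. A row lasts 1/12 s, in which the tool goes at most 41.7 mm and 7.16 degrees, less where a joint would pass 70% of its speed; a pose out of reach is approached as far as the arm can. A call with a number of a shift or a turn outside -1 to 1 is refused whole. A call with a gripper value outside its range is refused whole. The fingers move at their own pace and stop on an object; "force" is the grip in N (left out, the last holds). Time passes only in rows, so rows that repeat a pose let the fingers close. It gives the time, the measured TCP pose, the force and the opening at its end, in the units of the state.
- r.sense(): the state, without advancing time (a new reading comes with each control period).
- r.snapshot(name): name is "side" or "top"; returns a dict with "frame" (480x640x3 uint8, red, green, blue), "range_z" (480x640 float32, mm along the optical axis (not along the pixel's ray), 0 where there is no reading), "intrinsics" (3x3 intrinsics, pixels), "R" (3x3) and "t" (3): a world point X has camera coordinates R X + t. Camera axes: x right, y down, z forward; pixel columns grow to the right and rows downward; lengths in mm; the calibration is good to about 2 mm. A picture is of the moment at which its call begins.
- r.hand_in(): hands the job in, once; it reports no verdict.
The state is a dict: "time": time; "joint_pos": joint angles; "qd": joint speeds; "joint_efforts": joint torques, N m; "tool_pos": TCP position; "tcp_rot": TCP orientation; "ft_force": force on the tool from outside, world axes, zero at the start; "wrist_torque": the same for the moment, N m; "finger_gap": finger opening in mm.
Only numpy, scipy, OpenCV 4.12 (cv2) and the standard library are available. Lean on these libraries where they do the work, as an engineer would, in place of code of your own. Each camera call takes 0.05 s, during which the arm holds its last target. There are 200 camera calls.

### The job

Get the loaded cheese dolly ready to leave. First pack the two tall pieces that stand on the planks, the round cheese drum and the boxed cheese, upright and side by side into the empty compartment of the crate, setting them down on its floor rather than dropping them; then pull the hitch latch sideways against its spring, lift the tongue off the ball and finish while still holding it raised, with the coupler about 10 cm higher than it was. Leave the brush, the flat round box and the cheese wheel where they are.

Things in the scene. Friction and masses are not known exactly. Their poses are not given: they have to be found in the camera images.
- drum_mid (a point): Centre (half-way up) of the cheese drum: an upright solid cylinder 58 mm in diameter and 84 mm tall, about 0.23 kg, brown rind with a dark band, standing on the planks. z axis up along the drum.
- block_mid (a point): Centre (half-way up) of the boxed cheese: an upright wooden block 58 mm (its x) by 52 mm (its y) and 84 mm tall (its z), about 0.25 kg, standing on the planks.
- bay (a point): Centre of the floor of the crate's empty compartment, 72 mm above the planks: 128 mm long (this x) by 68 mm wide (this y). Its walls, the crate rim and the flat cheeses around it rise at most 34 mm above this floor. The crate and its low dolly do not move. Axes are the dolly's: z up, x away from the robot, y from the hitch towards the crate; yaw varies a few degrees.
- tongue: The dolly's flat steel tongue. Origin on its hinge, 58 mm above the planks, hinge axis along its x; axes as bay's at rest. It lies level, runs 205 mm along its -y to the coupler, swings up only (to 0.9 rad), is limp and falls back (5 to 8 N lift it at the coupler). It carries the latch. Unless the latch is pulled it rises only 2 to 3 mm.
- coupler (a point): Centre of the coupler at the tongue's end, 205 mm from the hinge; at rest it is at the centre of the ball, 58 mm above the planks. Its housing is 60 mm (x) by 70 mm (y), its top 38 mm above this point. The ball, 50 mm across, stands on a plate bolted to the planks.
- latch (a joint): How far the latch is pulled, in m: 0 closed; it slides along the tongue's -x (towards the robot) to a stop at 0.020. The spring pulls back with 4 N at 0, 11 N at 0.020. From about 0.012 the ball is free; it must stay pulled until the coupler has risen about 25 mm and may then spring back.
- grip (a point): Grip point on the latch's upright black tab, beside the coupler on the robot's side: 46 mm along the tongue's -x and 78 mm above the coupler's centre. The tab is 12 mm thick (x, the pulling direction), 30 mm wide (y); it ends 17 mm above this point; the housing's top is 40 mm below. Pinched by its broad faces it both pulls the latch and lifts the tongue, and may pivot in the fingers.
- round_box: A flat round wooden cheese box, 93 mm in diameter and 32 mm high, bystander. Origin at the centre of its underside.
- brush: A wooden rind brush lying bristles down, 140 by 50 mm and 38 mm high, bystander. Origin at the centre of its underside, x along it.
- wheel: A small cheese wheel, 121 mm in diameter and 52 mm high, with a dark band, bystander. Origin at the centre of its underside.
There are look-alikes about, which are no part of the job. Leave any pink look-alike of the part that bears block_mid alone. What is shaped like the part that bears drum_mid but blue is not meant.

How it is judged:
By the outcome, as a careful person would: the job done as asked, in the order asked, and still so for the second after the job is handed in, while the arm keeps its last pose, push and grip.
It also fails if it takes over 72 s, if anything falls off the work surface, if the arm or the gripper's body presses on something with over 40 N, if the wrist force passes 120 N, or if a joint passes its speed limit or range.

## Working session

There is one attempt and no reset: what is moved stays moved. The work goes in short steps, Python scripts to look and compute and a tool call to move; the robot and the scene stay as the last step left them, time stands still between calls to the robot, and variables do not carry over. Pictures are saved under pics/ and viewed, on a budget of 10 in all, crops included, one or two more only if the job needs it, and the job is handed in when it is done.

Besides the shell and the picture viewer there is one more tool, called after "Request:" as name(argument=value, ...) on one line, values as JSON. move_arm: Moves the arm, as the interface text tells. Scaled input: -1 to 1 covers 300 mm each way for a shift and pi/2 rad each way for a turn. Its arguments: {"type":"object","properties":{"linear":{"type":"array","items":{"type":"array","items":{"type":"number","minimum":-1,"maximum":1}}},"twist":{"type":"array","items":{"type":"array","items":{"type":"number","minimum":-1,"maximum":1}}},"hand":{"type":"array","items":{"type":"number"}},"force":{"type":"number"}},"required":["linear","twist","hand"]}

```bash
mkdir -p pics; ls; cat > h.py <<'E'
import numpy as np, cv2
from bench import r
from scipy.spatial.transform import Rotation as Ro
def snap(n,f=None):
    s=r.snapshot(n); np.savez('last_%s.npz'%n,**s)
    if f: cv2.imwrite('pics/'+f,s['frame'][:,:,::-1])
    return s
def load(n): return np.load('last_%s.npz'%n)
def cloud(s):
    K=s['intrinsics'];z=s['range_z'].astype(float)
    v,u=np.mgrid[:480,:640]
    c=np.stack([(u-K[0,2])/K[0,0]*z,(v-K[1,2])/K[1,1]*z,z],-1)
    w=(c-s['t'])@s['R']; w[z<=0]=np.nan
    return w
def ray(s,u,v,Z):
    K=s['intrinsics'];d=s['R'].T@np.linalg.solve(K,[u,v,1.]);o=-s['R'].T@s['t']
    return o+d*(Z-o[2])/d[2]
E
python3 - <<'E'
from h import *
st=r.sense();print(st)
for n in('top','side'):
    s=snap(n,n+'0.png');print(n,-s['R'].T@s['t'],s['R'][2],s['intrinsics'])
E
```

```text
pics
{'time': 0.0, 'joint_pos': array([ 6.32316071e+01,  7.51642657e+00,  8.53328493e+01,  4.29780933e-05,
        8.72615932e+01, -4.89467394e+00]), 'qd': array([ 0.11505427, -0.04362935, -0.00175626, -0.05718969, -0.05574212,
       -0.01683261]), 'joint_efforts': array([ 7.15033966e-04, -5.69367313e+01, -5.00575376e+01, -2.08996385e-04,
        1.38986195e-02,  3.61900914e-05]), 'tool_pos': array([223.27013076, 556.28736426, 230.19648369]), 'tcp_rot': array([-89.99049739,   0.1104611 ,  68.12628811]), 'ft_force': array([-0.60880526, -0.21244167,  0.95063194]), 'wrist_torque': array([-0.01614942, -0.02271901, -0.01957584]), 'finger_gap': 85.44211817925303}
top [ 507.06958557 -144.01686061 1234.85623773] [ 0.07990905  0.01113523 -0.99673996] [[604.72843299   0.         313.16171689]
 [  0.         604.72843299 234.37777292]
 [  0.           0.           1.        ]]
side [ 274.00592872 -714.60747674  829.64164435] [ 0.33945191  0.58238935 -0.73864406] [[502.93895755   0.         325.11484205]
 [  0.         502.93895755 246.48377214]
 [  0.           0.           1.        ]]
```

View pics/top0.png

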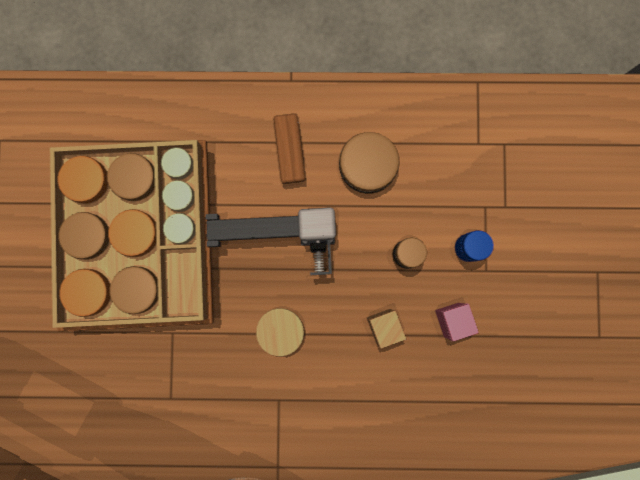

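View pics/side0.png

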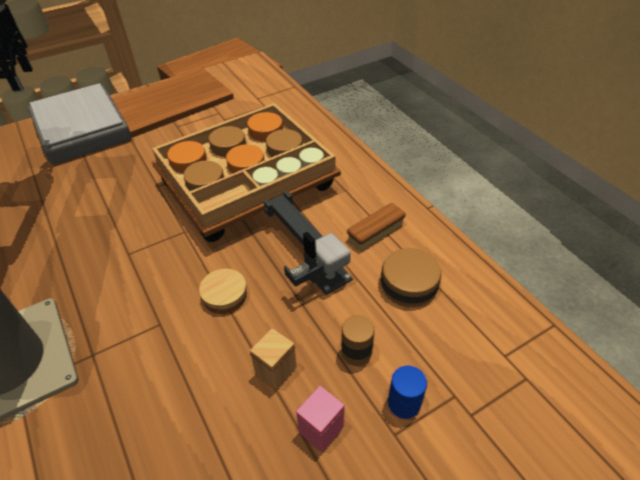

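Top view: the drum is the brown cylinder at (410,254), and its blue look-alike is at (475,246). The boxed cheese is the pale wooden block at (387,330), and its pink look-alike is at (458,322). The round box (280,332), the wheel (369,162) and the brush (289,149) are bystanders. The empty bay is at about (183,282). The coupler is at (317,226), with the latch tab just below it at about (318,246). Side view confirms the same layout.

```bash
cat > m.py <<'E'
from h import *
s=load('top');w=cloud(s)
def top(name,u,v,rad,zlo,zhi):
    sub=w[v-rad:v+rad,u-rad:u+rad].reshape(-1,3);m=(sub[:,2]>zlo)&(sub[:,2]<zhi);p=sub[m]
    rc=cv2.minAreaRect(p[:,:2].astype(np.float32));c,rr=cv2.minEnclosingCircle(p[:,:2].astype(np.float32))
    print(name,'mean',p.mean(0).round(1),'rect',np.round(rc[0],1),np.round(rc[1],1),round(rc[2],1),'circ',np.round(c,1),round(rr,1),len(p))
top('drum',410,254,30,76,95)
top('block',387,330,30,76,95)
top('pink',458,322,30,76,95)
top('blue',475,246,30,76,95)
top('coupler',317,226,28,85,106)
top('tab',318,246,25,125,165)
top('rbox',280,332,35,22,45)
top('wheel',369,162,45,40,65)
top('brush',289,149,45,25,50)
top('tongue',255,229,30,50,80)
for (u,v) in [(170,255),(199,255),(170,312),(199,312),(183,285),(165,285),(205,285),(183,246),(183,321),(178,229),(178,162),(135,290),(155,150),(160,310)]:
    print((u,v),w[v,u].round(1))
im=s['frame'][:,:,::-1]
a=cv2.resize(im[225:345,150:230],None,fx=5,fy=5,interpolation=3)
b=cv2.resize(im[200:360,290:430],None,fx=3.75,fy=3.75,interpolation=3)
b=cv2.resize(im[200:350,300:420],(384,480),interpolation=3)
o=np.zeros((600,784,3),np.uint8);o[:,:400]=a;o[:480,400:]=b
cv2.imwrite('pics/crop1.png',o)
E
python3 m.py
```

```text
drum mean [ 566.7 -318.6   84. ] rect [ 566.6 -318.8] [55.8 55.5] 90.0 circ [ 567.1 -318.9] 29.0 717
block mean [ 421.7 -273.1   84. ] rect [ 421.3 -273.5] [58.4 52.1] 21.2 circ [ 421.8 -273.4] 37.6 864
pink mean [ 436.1 -409.8   84. ] rect [ 436.1 -410.7] [58.2 53.3] 19.1 circ [ 436.9 -409.8] 37.8 876
blue mean [ 581.6 -445.1   83.7] rect [ 581.2 -445.3] [55.8 56.7] 3.5 circ [ 581.9 -445.9] 29.2 723
coupler mean [ 618.2 -138.4   95.3] rect [ 608.8 -138.7] [82.1 69.9] 3.3 circ [ 611.2 -138.9] 47.4 1142
tab mean [ 573.1 -141.   152.2] rect [ 573.8 -140.8] [12.1 29.1] 3.5 circ [ 573.9 -140.8] 15.0 119
rbox mean [410.  -66.6  32.4] rect [410.  -66.9] [90.2 91.4] 0.7 circ [410.  -66.3] 46.6 1753
wheel mean [ 748.  -240.5   51.5] rect [ 749.8 -241.1] [117.4 118.8] 47.9 circ [ 749.6 -241. ] 60.4 2782
brush mean [776.3 -80.7  37.9] rect [778.4 -80.2] [141.8  49.8] 7.7 circ [777.6 -81.4] 72.1 1686
tongue mean [611.7 -17.   69. ] rect [612.4 -16.1] [ 40.8 118.1] 2.9 circ [611.5 -16.1] 62.1 1262
(170, 255) [558.1 145.2  70. ]
(199, 255) [557.1  82.3 104.1]
(170, 312) [448.9 141.3  73.2]
(199, 312) [451.2  79.  107.4]
(183, 285) [500.6 117.2  75.6]
(165, 285) [500.3 151.1  78.3]
(205, 285) [501.   75.5  73.3]
(183, 246) [573.7 112.7 104.6]
(183, 321) [431.6 117.7  65.3]
(178, 229) [605.8 123.4 102.6]
(178, 162) [733.6 126.8 102.9]
(135, 290) [490.6 201.1 102. ]
(155, 150) [756.1 171.  104.3]
(160, 310) [454.1 152.1 105.5]
```

View pics/crop1.png

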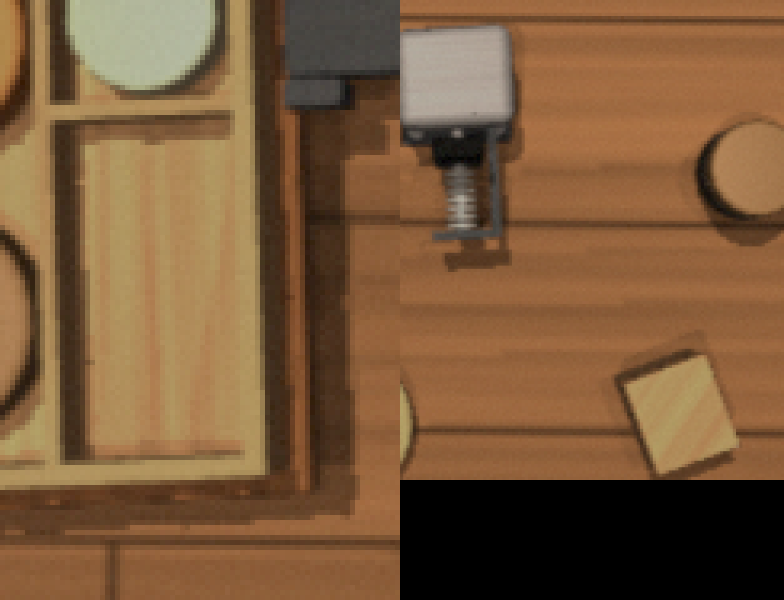

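The crop confirms the choices: pale wooden block and brown drum with a dark band, sizes and heights matching. The bay runs from inner corner (160.6,249) to (198.6,316). Next I'll pin down the bay rim and set up a move calculator.

```bash
cat >> h.py <<'E'
def delta(goal,yaw,tilt=0.,st=None,dolly=None):
    """tool-frame shift (norm) and twist (norm) from the current pose; tool y down, jaw axis at yaw"""
    st=st or r.sense(); R0=Ro.from_euler('xyz',st['tcp_rot'],degrees=True)
    R1=Ro.from_euler('xyz',[-90,0,yaw],degrees=True)*Ro.from_rotvec([np.radians(tilt),0,0])
    d=R0.inv().apply(np.array(goal)-st['tool_pos']); t=(R0.inv()*R1).as_rotvec()
    return np.round(d/300,4),np.round(t/(np.pi/2),4)
E
python3 - <<'E'
from h import *
s=load('top');w=cloud(s)
print([ray(s,u,v,106).round(1) for u,v in [(160.6,249),(162.4,317.4),(196.4,247.4),(198.6,316)]])
yaw=np.radians(3.2);ex=np.array([np.cos(yaw),np.sin(yaw)]);ey=np.array([-ex[1],ex[0]])
o=np.array([505,116.])
W=w[225:345,140:225].reshape(-1,3);l=np.c_[(W[:,:2]-o)@ex,(W[:,:2]-o)@ey,W[:,2]]
for lab,a,b in(('x',0,1),('y',1,0)):
    m=abs(l[:,b])<(15 if lab=='x' else 40)
    for lo in range(-90,90,3) if lab=='x' else range(-60,60,3):
        k=m&(l[:,a]>=lo)&(l[:,a]<lo+3)
        if k.any(): print(lab,lo,np.round(np.percentile(l[k,2],[10,50,90])),end=' | ')
    print()
for z in(250,170):print(delta([567,-319,z],90), delta([567,-319,z],60))
E
```

```text
[array([567.6, 154.3, 106. ]), array([440.5, 147.1, 106. ]), array([571.2,  87.1, 106. ]), array([443.7,  79.8, 106. ])]
x -90 [-1.  1.  2.] | x -87 [-0.  2.  5.] | x -81 [64. 67. 69.] | x -78 [63. 66. 69.] | x -75 [64. 66. 70.] | x -72 [103. 107. 109.] | x -69 [104. 106. 109.] | x -66 [104. 107. 110.] | x -63 [71. 75. 96.] | x -60 [70. 73. 75.] | x -57 [69. 72. 76.] | x -54 [70. 73. 76.] | x -51 [70. 73. 75.] | x -48 [70. 72. 73.] | x -45 [70. 73. 76.] | x -42 [70. 73. 76.] | x -39 [70. 72. 75.] | x -36 [70. 73. 76.] | x -33 [69. 72. 75.] | x -30 [70. 72. 74.] | x -27 [69. 72. 75.] | x -24 [69. 72. 75.] | x -21 [71. 73. 76.] | x -18 [71. 73. 75.] | x -15 [70. 73. 75.] | x -12 [70. 72. 75.] | x -9 [70. 72. 76.] | x -6 [69. 72. 76.] | x -3 [70. 73. 75.] | x 0 [70. 72. 75.] | x 3 [71. 73. 76.] | x 6 [70. 72. 75.] | x 9 [71. 73. 76.] | x 12 [70. 72. 75.] | x 15 [70. 73. 75.] | x 18 [69. 73. 75.] | x 21 [71. 73. 76.] | x 24 [70. 72. 74.] | x 27 [71. 73. 75.] | x 30 [69. 73. 76.] | x 33 [72. 74. 76.] | x 36 [71. 73. 76.] | x 39 [70. 72. 75.] | x 42 [70. 72. 76.] | x 45 [70. 73. 75.] | x 4
[... 781 characters left out ...]
.] | y 6 [70. 72. 75.] | y 9 [70. 72. 76.] | y 12 [70. 73. 76.] | y 15 [70. 72. 76.] | y 18 [70. 72. 76.] | y 21 [69. 73. 76.] | y 24 [70. 72. 75.] | y 27 [69. 73. 76.] | y 30 [69. 73. 75.] | y 33 [ 73.  85. 106.] | y 36 [ 84. 105. 108.] | y 39 [103. 107. 110.] | y 42 [101. 102. 107.] | y 45 [ 92.  99. 105.] | y 48 [ 84. 101. 107.] | y 51 [ 70. 100. 106.] | y 54 [ 73. 102. 107.] | y 57 [ 74. 103. 107.] | 
(array([-2.281 , -0.062 , -2.1503]), array([-0.0003, -0.2431, -0.0011])) (array([-2.281 , -0.062 , -2.1503]), array([-0.    ,  0.0903, -0.0011]))
(array([-2.2805,  0.2047, -2.1504]), array([-0.0003, -0.2431, -0.0011])) (array([-2.2805,  0.2047, -2.1504]), array([-0.    ,  0.0903, -0.0011]))
```

Request:
move_arm(linear=[[-1,0,-0.94],[-1,0,-0.94],[-1,0,-0.94],[-1,0,-0.94],[-1,0,-0.94],[-1,0,-0.94],[-1,0,-0.94],[-1,0,-0.94],[-1,0,-0.94],[-1,0,-0.94],[-1,0,-0.94],[-1,0,-0.94]], twist=[[0,-0.28,0],[0,-0.28,0],[0,-0.28,0],[0,-0.28,0],[0,-0.28,0],[0,-0.28,0],[0,-0.28,0],[0,-0.28,0],[0,-0.28,0],[0,-0.28,0],[0,-0.28,0],[0,-0.28,0]], hand=[1,1,1,1,1,1,1,1,1,1,1,1], force=50)

```text
time: 1.1
tool_pos: [373.8, 170.9, 230.6]
tcp_rot: [-89.9, 0.1, 93.0]
ft_force: [0.4, 0.1, -0.4]
finger_gap: 85.1
```

```bash
python3 -c "
from h import *
print(delta([567,-319,200],93.3),r.sense()['joint_pos'].round(1))"
```

```text
(array([-1.6645,  0.1038, -0.5574]), array([-0.0007, -0.0032, -0.001 ])) [ 1.750e+01 -2.310e+01  1.132e+02 -1.000e-01  9.000e+01 -7.550e+01]
```

Request:
move_arm(linear=[[-1,0,-0.33],[-1,0,-0.33],[-1,0,-0.33],[-1,0,-0.33],[-1,0,-0.33],[-1,0,-0.33],[-1,0,-0.33],[-1,0,-0.33],[-1,0,-0.33],[-1,0,-0.33]], twist=[[0,0,0],[0,0,0],[0,0,0],[0,0,0],[0,0,0],[0,0,0],[0,0,0],[0,0,0],[0,0,0],[0,0,0]], hand=[1,1,1,1,1,1,1,1,1,1])

```text
time: 1.93
tool_pos: [488.8, -123.1, 230.1]
tcp_rot: [-89.9, 0.0, 93.0]
ft_force: [-0.6, 0.5, -0.2]
finger_gap: 85.4
```

Request:
move_arm(linear=[[-0.66,0.1,-0.22],[-0.66,0.1,-0.22],[-0.66,0.1,-0.22],[-0.66,0.1,-0.22],[-0.66,0.1,-0.22],[-0.66,0.1,-0.22],[-0.66,0.1,-0.22],[-0.66,0.1,-0.22]], twist=[[0,0,0],[0,0,0],[0,0,0],[0,0,0],[0,0,0],[0,0,0],[0,0,0],[0,0,0]], hand=[1,1,1,1,1,1,1,1])

```text
time: 2.6
tool_pos: [565.4, -315.2, 199.4]
tcp_rot: [-89.8, -0.1, 93.1]
ft_force: [0.7, 0.6, 0.2]
finger_gap: 85.5
```

```bash
python3 -c "
from h import *
s=snap('side','side1.png')
print(delta([567,-319,130],93.3),delta([567,-319,44],93.3),r.sense()['joint_pos'].round(1))"
```

```text
(array([-0.0135,  0.2345, -0.0048]), array([-0.0014, -0.0023,  0.0002])) (array([-0.0135,  0.5212, -0.0055]), array([-0.0014, -0.0023,  0.0002])) [-3.360e+01  1.570e+01  7.920e+01 -1.000e-01  8.530e+01 -1.267e+02]
```

View pics/side1.png

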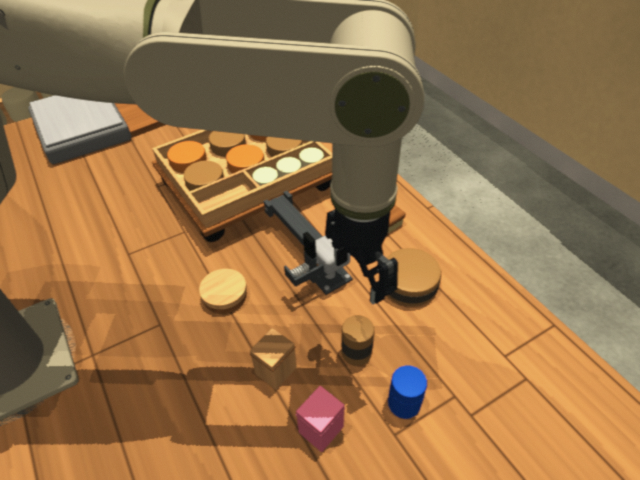

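The side view shows the open gripper at about (372,280), directly above the drum at (357,340), with nothing in the way. I'll descend and grip.

Request:
move_arm(linear=[[-0.0135,0.1,-0.005],[-0.0135,0.2,-0.005],[-0.0135,0.3,-0.005],[-0.0135,0.4,-0.005],[-0.0135,0.46,-0.005],[-0.0135,0.5,-0.005],[-0.0135,0.525,-0.005],[-0.0135,0.525,-0.005],[-0.0135,0.525,-0.005]], twist=[[0,0,0],[0,0,0],[0,0,0],[0,0,0],[0,0,0],[0,0,0],[0,0,0],[0,0,0],[0,0,0]], hand=[1,1,1,1,1,1,1,1,1])

```text
time: 3.4
tool_pos: [567.8, -318.8, 44.5]
tcp_rot: [-90.0, 0.1, 93.1]
ft_force: [-0.8, -0.2, -0.6]
finger_gap: 85.5
```

Request:
move_arm(linear=[[0,0,0],[0,0,0],[0,0,0],[0,0,0],[0,0,0],[0,0,0],[0,0,0],[0,0,0]], twist=[[0,0,0],[0,0,0],[0,0,0],[0,0,0],[0,0,0],[0,0,0],[0,0,0],[0,0,0]], hand=[-1,-1,-1,-1,-1,-1,-1,-1], force=50)

```text
time: 4.07
tool_pos: [569.1, -319.4, 46.9]
tcp_rot: [-90.1, 0.1, 93.1]
ft_force: [-1.3, 1.9, 6.8]
finger_gap: 57.0
```

Request:
move_arm(linear=[[0,-0.05,0],[0,-0.15,0],[0,-0.3,0],[0,-0.45,0],[0,-0.55,0],[0,-0.62,0],[0,-0.62,0]], twist=[[0,0,0],[0,0,0],[0,0,0],[0,0,0],[0,0,0],[0,0,0],[0,0,0]], hand=[-1,-1,-1,-1,-1,-1,-1])

```text
time: 4.65
tool_pos: [571.4, -320.9, 241.6]
tcp_rot: [-90.7, 0.6, 93.1]
ft_force: [1.3, -0.6, -1.7]
finger_gap: 56.8
```

```bash
python3 -c "
from h import *
print(delta([534.8,118.9,230],93.3),r.sense()['ft_force'],r.sense()['finger_gap'])"
```

```text
(array([1.4708, 0.0237, 0.0423]), array([ 0.0075, -0.0019, -0.0062])) [ 1.32045083 -0.59144266 -1.70985533] 56.765204921814586
```

Request:
move_arm(linear=[[0.08,0,0.003],[0.2,0,0.006],[0.34,0,0.01],[0.48,0,0.014],[0.62,0,0.018],[0.74,0,0.022],[0.85,0,0.026],[0.94,0,0.028],[1,0,0.03],[1,0,0.03]], twist=[[0.0075,0,-0.006],[0.0075,0,-0.006],[0.0075,0,-0.006],[0.0075,0,-0.006],[0.0075,0,-0.006],[0.0075,0,-0.006],[0.0075,0,-0.006],[0.0075,0,-0.006],[0.0075,0,-0.006],[0.0075,0,-0.006]], hand=[-1,-1,-1,-1,-1,-1,-1,-1,-1,-1])

```text
time: 5.48
tool_pos: [545.1, -18.1, 237.1]
tcp_rot: [-89.9, -0.1, 93.3]
ft_force: [0.1, 0.3, -1.9]
finger_gap: 57.0
```

Request:
move_arm(linear=[[0.08,0,0.003],[0.2,0,0.006],[0.32,0,0.01],[0.4,0.01,0.012],[0.45,0.02,0.012],[0.47,0.02,0.012],[0.47,0.02,0.012],[0.47,0.02,0.012]], twist=[[0,0,0],[0,0,0],[0,0,0],[0,0,0],[0,0,0],[0,0,0],[0,0,0],[0,0,0]], hand=[-1,-1,-1,-1,-1,-1,-1,-1])

```text
time: 6.15
tool_pos: [533.2, 121.6, 230.8]
tcp_rot: [-89.9, -0.0, 93.3]
ft_force: [0.7, -0.6, -1.8]
finger_gap: 57.3
```

```bash
python3 -c "
from h import *
s=snap('top');im=s['frame'][:,:,::-1];cv2.imwrite('pics/top2.png',cv2.resize(im[130:350,60:320],None,fx=2.5,fy=2.5,interpolation=3))
snap('side')
print(delta([534.8,118.9,160],93.3),delta([534.8,118.9,120],93.3),r.sense()['ft_force'],r.sense()['finger_gap'])
# drum bottom from side view points near TCP
w=cloud(load('side'));p=r.sense()['tool_pos']
m=(np.hypot(w[...,0]-p[0],w[...,1]-p[1])<40)&(w[...,2]>110);q=w[m]
for z in range(140,300,10):
  k=abs(q[:,2]-z)<5
  if k.sum(): print(z,k.sum(),q[k].mean(0).round(1),q[k].min(0).round(1),q[k].max(0).round(1))
"
```

```text
(array([-0.0077,  0.2375, -0.0044]), array([-0.0011, -0.0005,  0.0006])) (array([-0.0078,  0.3709, -0.0046]), array([-0.0011, -0.0005,  0.0006])) [ 0.01943739  0.01630092 -2.21187915] 56.730000978694555
180 12 [523.7  98.4 183.8] [504.9  93.  182.3] [547.3 113.1 184.9]
190 96 [524.1  98.4 190.3] [502.   89.3 185.3] [557.5 121.5 195. ]
200 119 [525.1  98.5 200. ] [502.5  89.6 195.2] [558.3 126.  205. ]
210 101 [524.   97.5 210.2] [502.4  89.3 205. ] [553.1 126.8 214.7]
220 125 [523.7  98.1 220.1] [501.8  87.8 215.2] [559.  122.9 225. ]
230 98 [520.8  99.3 229.8] [502.   86.1 225. ] [555.5 124.3 235. ]
240 100 [521.4  97.7 240.1] [501.5  81.5 235.1] [558.4 125.  245. ]
250 90 [517.4  99.1 250. ] [502.5  81.1 245.1] [557.8 125.7 254.9]
260 98 [516.9 100.2 260.8] [502.8  81.2 255. ] [549.2 154.9 264.9]
270 209 [519.6 122.4 267.6] [504.1  81.7 265. ] [542.3 155.2 274.9]
280 38 [523.1 140.8 280.4] [516.5  83.2 275.2] [529.9 156.8 284.8]
290 25 [522.7 117.2 290.2] [516.4  82.3 285.8] [529.7 152.6 294.9]
```

```bash
python3 -c "
from h import *
im=load('side')['frame'][:,:,::-1];cv2.imwrite('pics/side2.png',cv2.resize(im[40:280,120:400],None,fx=2.5,fy=2.5,interpolation=3))"
```

```text
(no output)
```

View pics/side2.png

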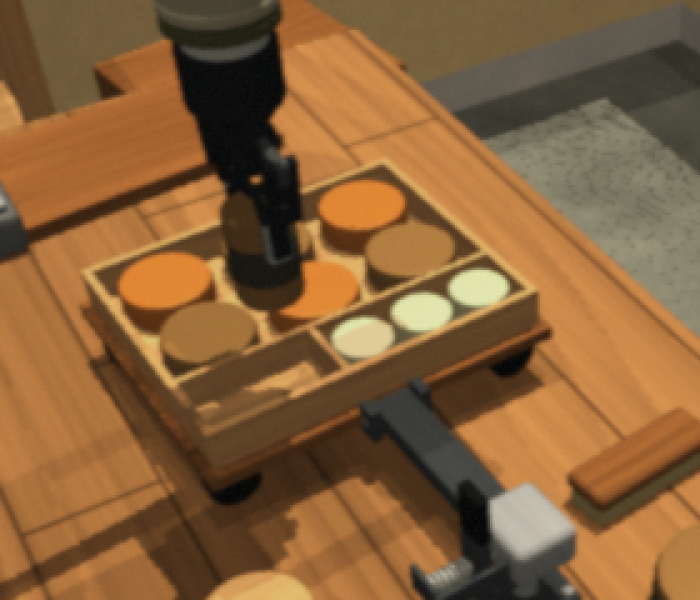

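Side crop: the drum hangs upright in the jaws (at about (262,250) in the crop), with its bottom 46 mm below the TCP. Touchdown should come at TCP z ≈ 118.

Request:
move_arm(linear=[[-0.008,0.04,-0.01],[-0.008,0.12,-0.01],[-0.008,0.2,-0.01],[-0.008,0.27,-0.01],[-0.008,0.31,-0.01],[-0.008,0.34,-0.01],[-0.008,0.345,-0.01],[-0.008,0.345,-0.01],[-0.008,0.345,-0.01]], twist=[[0,0,0],[0,0,0],[0,0,0],[0,0,0],[0,0,0],[0,0,0],[0,0,0],[0,0,0],[0,0,0]], hand=[-1,-1,-1,-1,-1,-1,-1,-1,-1])

```text
time: 7.0
tool_pos: [537.4, 118.9, 129.1]
tcp_rot: [-90.0, -0.1, 93.2]
ft_force: [0.2, -0.6, -3.7]
finger_gap: 56.6
```

Request:
move_arm(linear=[[0,0.005,0],[0,0.01,0],[0,0.015,0],[0,0.015,0]], twist=[[0,0,0],[0,0,0],[0,0,0],[0,0,0]], hand=[-1,-1,-1,-1])

```text
time: 7.33
tool_pos: [537.5, 118.9, 124.6]
tcp_rot: [-90.0, -0.1, 93.2]
ft_force: [0.8, 0.8, -2.1]
finger_gap: 57.0
```

Request:
move_arm(linear=[[0.001,0.005,0.002],[0.001,0.01,0.002],[0.001,0.014,0.002],[0.001,0.014,0.002]], twist=[[0,0,0],[0,0,0],[0,0,0],[0,0,0]], hand=[-1,-1,-1,-1])

```text
time: 7.67
tool_pos: [536.5, 119.2, 120.0]
tcp_rot: [-90.0, -0.1, 93.3]
ft_force: [-0.4, -0.4, -2.7]
finger_gap: 57.0
```

Request:
move_arm(linear=[[0,0.004,0],[0,0.007,0],[0,0.007,0]], twist=[[0,0,0],[0,0,0],[0,0,0]], hand=[-1,-1,-1])

```text
time: 7.92
tool_pos: [536.9, 119.3, 118.9]
tcp_rot: [-90.0, -0.1, 93.2]
ft_force: [-2.2, -0.4, 4.8]
finger_gap: 56.9
```

The upward force shows contact at z ≈ 119, so I'll release and rise.

Request:
move_arm(linear=[[0,0,0],[0,0,0],[0,0,0],[0,0,0],[0,0,0],[0,0,0],[0,-0.05,0],[0,-0.15,0],[0,-0.28,0],[0,-0.4,0],[0,-0.4,0],[0,-0.4,0]], twist=[[0,0,0],[0,0,0],[0,0,0],[0,0,0],[0,0,0],[0,0,0],[0,0,0],[0,0,0],[0,0,0],[0,0,0],[0,0,0],[0,0,0]], hand=[1,1,1,1,1,1,1,1,1,1,1,1])

```text
time: 8.92
tool_pos: [538.7, 119.4, 242.4]
tcp_rot: [-90.4, -0.1, 93.3]
ft_force: [-0.6, -0.4, 0.3]
finger_gap: 85.4
```

```bash
python3 -c "
from h import *
print(delta([421.6,-273.4,230],21.2),r.sense()['joint_pos'].round(1))"
```

```text
(array([-1.285 ,  0.0363,  0.4643]), array([0.0033, 0.8006, 0.0036])) [  7.1  -0.7  92.6   0.1  87.7 -86.1]
```

Request:
move_arm(linear=[[-0.08,0,0.03],[-0.2,0,0.07],[-0.33,0,0.12],[-0.46,0,0.17],[-0.59,0,0.21],[-0.7,0,0.25],[-0.8,0,0.29],[-0.88,0,0.32],[-0.95,0,0.34],[-0.95,0,0.34]], twist=[[0.003,0.04,0.003],[0.003,0.1,0.003],[0.003,0.17,0.003],[0.003,0.24,0.003],[0.003,0.31,0.003],[0.003,0.38,0.003],[0.003,0.45,0.003],[0.003,0.51,0.003],[0.003,0.56,0.003],[0.003,0.6,0.003]], hand=[1,1,1,1,1,1,1,1,1,1])

```text
time: 9.75
tool_pos: [451.1, -174.1, 239.3]
tcp_rot: [-90.0, 0.1, 38.8]
ft_force: [0.2, 0.3, 0.1]
finger_gap: 85.3
```

```bash
python3 -c "
from h import *
print(delta([421.6,-273.4,200],21.2),r.sense()['joint_pos'].round(1))"
```

```text
(array([-0.2838,  0.1315, -0.1963]), array([-0.0003,  0.1956, -0.0014])) [-2.710e+01 -1.090e+01  1.025e+02 -1.000e-01  8.860e+01 -6.590e+01]
```

Request:
move_arm(linear=[[-0.07,0,-0.05],[-0.15,0.03,-0.1],[-0.22,0.07,-0.15],[-0.27,0.11,-0.185],[-0.284,0.13,-0.196],[-0.284,0.13,-0.196],[-0.284,0.13,-0.196]], twist=[[0,0.05,0],[0,0.11,0],[0,0.16,0],[0,0.19,0],[0,0.196,0],[0,0.196,0],[0,0.196,0]], hand=[1,1,1,1,1,1,1])

```text
time: 10.33
tool_pos: [421.0, -272.5, 199.2]
tcp_rot: [-89.8, 0.2, 21.2]
ft_force: [-0.9, 0.2, -0.7]
finger_gap: 85.4
```

```bash
python3 -c "
from h import *
print(delta([421.6,-273.4,42],21.2),r.sense()['joint_pos'].round(1))
s=snap('top');w=cloud(s)
W=w[225:345,140:225].reshape(-1,3);k=(W[:,2]>140)&(W[:,2]<175);print(W[k].mean(0),k.sum(),cv2.minEnclosingCircle(W[k][:,:2].astype(np.float32)))"
```

```text
(array([ 0.0025,  0.5239, -0.0051]), array([-0.0018,  0.0001, -0.002 ])) [-3.870e+01 -6.700e+00  1.029e+02 -1.000e-01  8.410e+01 -5.990e+01]
[534.97730531 117.34977268 155.84598732] 846 ((535.1749877929688, 119.08537292480469), 29.184486389160156)
```

The drum stands at (535,119) with its top at 156, exactly where planned. Next, the block.

Request:
move_arm(linear=[[0.0025,0.06,-0.003],[0.0025,0.16,-0.003],[0.0025,0.28,-0.003],[0.0025,0.39,-0.003],[0.0025,0.46,-0.003],[0.0025,0.505,-0.003],[0.0025,0.525,-0.003],[0.0025,0.525,-0.003],[0.0025,0.525,-0.003],[0.0025,0.525,-0.003]], twist=[[-0.002,0,-0.002],[-0.002,0,-0.002],[-0.002,0,-0.002],[-0.002,0,-0.002],[-0.002,0,-0.002],[-0.002,0,-0.002],[-0.002,0,-0.002],[-0.002,0,-0.002],[-0.002,0,-0.002],[-0.002,0,-0.002]], hand=[1,1,1,1,1,1,1,1,1,1])

```text
time: 11.22
tool_pos: [423.5, -273.5, 44.4]
tcp_rot: [-90.2, -0.1, 21.3]
ft_force: [0.9, -0.7, 0.9]
finger_gap: 85.1
```

Request:
move_arm(linear=[[0,0,0],[0,0,0],[0,0,0],[0,0,0],[0,0,0],[0,0,0],[0,0,0],[0,0,0]], twist=[[0,0,0],[0,0,0],[0,0,0],[0,0,0],[0,0,0],[0,0,0],[0,0,0],[0,0,0]], hand=[-1,-1,-1,-1,-1,-1,-1,-1], force=50)

```text
time: 11.88
tool_pos: [424.5, -274.5, 46.1]
tcp_rot: [-90.4, -0.2, 21.3]
ft_force: [-1.7, -0.4, 7.1]
finger_gap: 57.5
```

Request:
move_arm(linear=[[0,-0.05,0],[0,-0.15,0],[0,-0.3,0],[0,-0.45,0],[0,-0.55,0],[0,-0.63,0],[0,-0.65,0],[0,-0.65,0]], twist=[[0,0,0],[0,0,0],[0,0,0],[0,0,0],[0,0,0],[0,0,0],[0,0,0],[0,0,0]], hand=[-1,-1,-1,-1,-1,-1,-1,-1])

```text
time: 12.55
tool_pos: [424.3, -274.2, 243.2]
tcp_rot: [-90.6, -0.3, 21.3]
ft_force: [0.2, 0.1, -3.4]
finger_gap: 57.6
```

```bash
python3 -c "
from h import *
print(delta([473.9,115.4,230],93.3),r.sense()['joint_pos'].round(1))"
```

```text
(array([0.6255, 0.0356, 1.1505]), array([ 0.008, -0.8  , -0.001])) [-38.7  -8.3  99.7  -0.   87.9 -60. ]
```

Request:
move_arm(linear=[[0.04,0,0.08],[0.1,0,0.19],[0.17,0,0.31],[0.24,0,0.43],[0.3,0,0.55],[0.36,0,0.66],[0.42,0,0.76],[0.46,0,0.84],[0.49,0,0.89],[0.5,0,0.92],[0.5,0,0.92]], twist=[[0.006,-0.04,0],[0.006,-0.1,0],[0.006,-0.17,0],[0.006,-0.24,0],[0.006,-0.31,0],[0.006,-0.38,0],[0.006,-0.45,0],[0.006,-0.52,0],[0.006,-0.58,0],[0.006,-0.63,0],[0.006,-0.65,0]], hand=[-1,-1,-1,-1,-1,-1,-1,-1,-1,-1,-1])

```text
time: 13.47
tool_pos: [462.1, 39.7, 237.5]
tcp_rot: [-89.8, 0.1, 80.2]
ft_force: [-0.8, 0.2, -2.8]
finger_gap: 57.5
```

```bash
python3 -c "
from h import *
print(delta([476,115.4,230],93.3),r.sense()['joint_pos'].round(1))"
```

```text
(array([ 0.2566,  0.0245, -0.0028]), array([-0.0022, -0.1453, -0.0007])) [-1.400e+00 -1.410e+01  1.053e+02 -1.000e-01  8.890e+01 -8.160e+01]
```

Request:
move_arm(linear=[[0.06,0.005,0],[0.13,0.01,-0.001],[0.19,0.02,-0.003],[0.23,0.024,-0.003],[0.25,0.024,-0.003],[0.257,0.024,-0.003],[0.257,0.024,-0.003],[0.257,0.024,-0.003]], twist=[[-0.002,-0.03,0],[-0.002,-0.07,0],[-0.002,-0.11,0],[-0.002,-0.13,0],[-0.002,-0.145,0],[-0.002,-0.145,0],[-0.002,-0.145,0],[-0.002,-0.145,0]], hand=[-1,-1,-1,-1,-1,-1,-1,-1])

```text
time: 14.13
tool_pos: [476.0, 114.9, 229.9]
tcp_rot: [-89.9, 0.1, 93.2]
ft_force: [-1.4, -0.7, -2.8]
finger_gap: 57.3
```

```bash
python3 -c "
from h import *
s=snap('side');w=cloud(s);p=r.sense()['tool_pos'];print(p)
im=s['frame'][:,:,::-1];cv2.imwrite('pics/side3.png',cv2.resize(im[60:280,100:360],None,fx=2.5,fy=2.5,interpolation=3))
q=w[(np.hypot(w[...,0]-p[0],w[...,1]-p[1])<45)&(w[...,2]>150)]
for z in range(170,230,8):
  k=abs(q[:,2]-z)<4
  if k.sum(): print(z,k.sum(),q[k].min(0).round(1),q[k].max(0).round(1))
print(delta([476,115.6,125],93.3))
"
```

```text
[476.08303417 114.7979779  230.10331968]
186 73 [445.7  80.1 182.9] [498.7 132.1 189.9]
194 111 [445.6  78.8 190. ] [500.4 137.7 198. ]
202 101 [445.5  80.7 198.2] [499.5 137.1 205.9]
210 118 [445.7  81.  206.3] [500.1 137.5 213.9]
218 101 [445.9  81.5 214. ] [501.2 138.4 221.9]
226 109 [445.9  79.9 222. ] [500.4 143.8 230. ]
(array([ 0.0032,  0.3503, -0.    ]), array([-0.0003, -0.0013, -0.0009]))
```

View pics/side3.png

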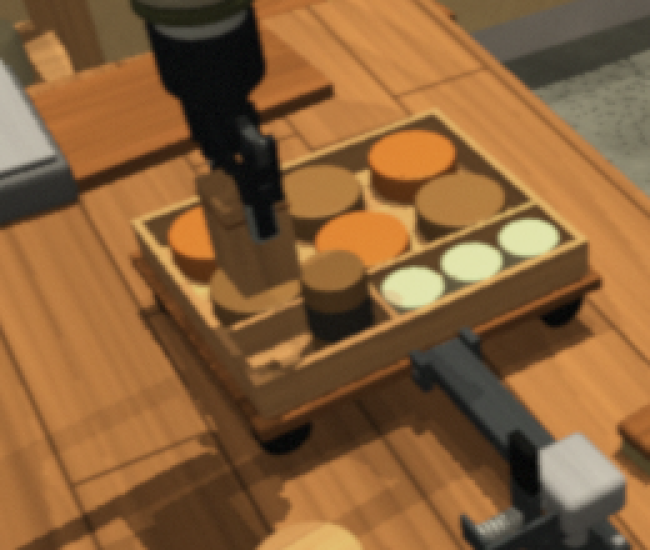

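The drum stands upright in the far end of the bay (at (337,290) in the crop). The block hangs upright over the near end (at (255,240)), spanning x = 446 to 500, so it clears the drum edge at 506. I'll lower it.

Request:
move_arm(linear=[[0.003,0.04,-0.001],[0.003,0.12,-0.001],[0.003,0.2,-0.001],[0.003,0.27,-0.001],[0.003,0.31,0],[0.003,0.34,0.002],[0.003,0.345,0.003],[0.003,0.345,0.003],[0.003,0.345,0.003]], twist=[[0,0,0],[0,0,0],[0,0,0],[0,0,0],[0,0,0],[0,0,0],[0,0,0],[0,0,0],[0,0,0]], hand=[-1,-1,-1,-1,-1,-1,-1,-1,-1])

```text
time: 14.93
tool_pos: [476.0, 115.5, 127.8]
tcp_rot: [-90.1, 0.1, 93.2]
ft_force: [-0.4, 0.1, -2.4]
finger_gap: 57.3
```

Request:
move_arm(linear=[[0,0.006,0],[0,0.013,0],[0,0.02,0],[0,0.023,0],[0,0.023,0]], twist=[[0,0,0],[0,0,0],[0,0,0],[0,0,0],[0,0,0]], hand=[-1,-1,-1,-1,-1])

```text
time: 15.35
tool_pos: [475.8, 115.5, 120.7]
tcp_rot: [-90.1, 0.1, 93.2]
ft_force: [-1.1, -0.0, -3.3]
finger_gap: 57.0
```

Request:
move_arm(linear=[[0,0.004,0],[0,0.008,0],[0,0.011,0],[0,0.011,0]], twist=[[0,0,0],[0,0,0],[0,0,0],[0,0,0]], hand=[-1,-1,-1,-1])

```text
time: 15.68
tool_pos: [475.9, 115.5, 118.2]
tcp_rot: [-90.1, 0.1, 93.2]
ft_force: [-4.4, -1.3, 6.0]
finger_gap: 57.0
```

Contact. I'll release and rise.

Request:
move_arm(linear=[[0,0,0],[0,0,0],[0,0,0],[0,0,0],[0,0,0],[0,0,0],[0,-0.05,0],[0,-0.15,0],[0,-0.28,0],[0,-0.4,0],[0,-0.4,0],[0,-0.4,0]], twist=[[0,0,0],[0,0,0],[0,0,0],[0,0,0],[0,0,0],[0,0,0],[0,0,0],[0,0,0],[0,0,0],[0,0,0],[0,0,0],[0,0,0]], hand=[1,1,1,1,1,1,1,1,1,1,1,1])

```text
time: 16.68
tool_pos: [477.6, 115.9, 241.4]
tcp_rot: [-90.4, 0.1, 93.2]
ft_force: [-0.4, -0.1, 0.8]
finger_gap: 85.2
```

```bash
python3 -c "
from h import *
print(delta([573.4,-140.9,230],3.3),r.sense()['joint_pos'].round(1))"
```

```text
(array([-0.8725,  0.0408, -0.271 ]), array([0.0041, 0.9987, 0.0032])) [ 7.700e+00 -1.020e+01  1.016e+02 -1.000e-01  8.820e+01 -8.550e+01]
```

Request:
move_arm(linear=[[-0.05,0,-0.015],[-0.12,0,-0.04],[-0.21,0,-0.065],[-0.3,0,-0.09],[-0.39,0,-0.12],[-0.48,0,-0.15],[-0.57,0,-0.18],[-0.65,0,-0.2],[-0.72,0,-0.22],[-0.78,0,-0.24],[-0.82,0,-0.255],[-0.84,0,-0.26]], twist=[[0.004,0.04,0.003],[0.004,0.1,0.003],[0.004,0.17,0.003],[0.004,0.24,0.003],[0.004,0.31,0.003],[0.004,0.38,0.003],[0.004,0.45,0.003],[0.004,0.52,0.003],[0.004,0.59,0.003],[0.004,0.66,0.003],[0.004,0.73,0.003],[0.004,0.8,0.003]], hand=[1,1,1,1,1,1,1,1,1,1,1,1])

```text
time: 17.68
tool_pos: [569.0, -133.0, 239.8]
tcp_rot: [-90.0, 0.2, 20.8]
ft_force: [-0.9, 0.0, -0.5]
finger_gap: 85.5
```

```bash
python3 -c "
from h import *
print(delta([573.4,-140.9,215],3.3),r.sense()['joint_pos'].round(1))"
```

```text
(array([ 0.0046,  0.0825, -0.03  ]), array([-1.000e-04,  1.942e-01, -1.900e-03])) [-18.1   5.   87.   -0.1  88.1 -38.9]
```

Request:
move_arm(linear=[[0.005,0.02,-0.01],[0.005,0.05,-0.02],[0.005,0.08,-0.03],[0.005,0.08,-0.03],[0.005,0.08,-0.03],[0.005,0.08,-0.03]], twist=[[0,0.05,0],[0,0.11,0],[0,0.16,0],[0,0.195,0],[0,0.195,0],[0,0.195,0]], hand=[1,1,1,1,1,1])

```text
time: 18.18
tool_pos: [572.8, -140.6, 214.2]
tcp_rot: [-90.0, 0.3, 3.3]
ft_force: [-0.1, -0.0, -0.2]
finger_gap: 85.6
```

```bash
python3 -c "
from h import *
s=snap('top');w=cloud(s)
W=w[225:345,140:225].reshape(-1,3);k=(W[:,2]>140)&(W[:,2]<175);P=W[k];
for nm,q in(('drum',P[P[:,0]>503]),('block',P[P[:,0]<503])): print(nm,q.mean(0),q[:,2].std(),cv2.minAreaRect(q[:,:2].astype(np.float32)))
t=snap('side');im=t['frame'][:,:,::-1];cv2.imwrite('pics/side4.png',cv2.resize(im[100:320,140:420],None,fx=2.7,fy=2.7,interpolation=3))
print(delta([573.4,-140.9,117],3.3))"
```

```text
drum [535.02266186 117.31918758 155.84381345] 3.1654707031229568 ((535.539306640625, 118.58285522460938), (57.02071762084961, 56.1990852355957), 85.0285873413086)
block [473.70773227 112.97108822 155.8148398 ] 3.3491577847782743 ((473.5188293457031, 114.6714096069336), (52.83014678955078, 59.69270324707031), 3.159487009048462)
(array([ 0.0013,  0.3278, -0.0007]), array([-0.    ,  0.0005, -0.0022]))
```

View pics/side4.png

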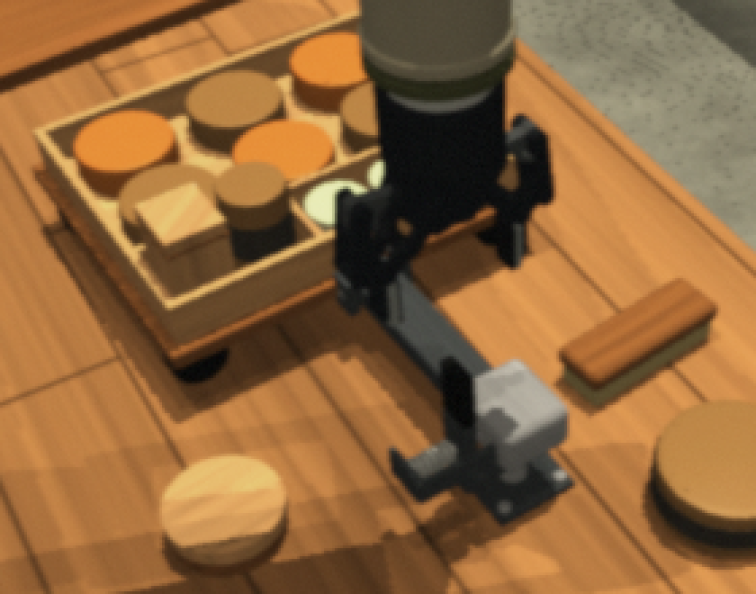

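Both pieces stand level in the bay, tops at 156 mm. The gripper straddles the latch tab (at (458,390) in the crop) from above. I'll go down and pinch it.

Request:
move_arm(linear=[[0.001,0.06,-0.001],[0.001,0.14,-0.001],[0.001,0.22,-0.001],[0.001,0.28,-0.001],[0.001,0.315,-0.001],[0.001,0.328,-0.001],[0.001,0.328,-0.001],[0.001,0.328,-0.001]], twist=[[0,0,0],[0,0,0],[0,0,0],[0,0,0],[0,0,0],[0,0,0],[0,0,0],[0,0,0]], hand=[1,1,1,1,1,1,1,1])

```text
time: 18.95
tool_pos: [574.0, -141.2, 118.1]
tcp_rot: [-90.0, 0.1, 3.4]
ft_force: [-0.1, -0.8, -0.3]
finger_gap: 85.5
```

Request:
move_arm(linear=[[0,0,0],[0,0,0],[0,0,0],[0,0,0],[0,0,0],[0,0,0],[0,0,0],[0,0,0],[0,0,0],[0,0,0],[0,0,0],[0,0,0]], twist=[[0,0,0],[0,0,0],[0,0,0],[0,0,0],[0,0,0],[0,0,0],[0,0,0],[0,0,0],[0,0,0],[0,0,0],[0,0,0],[0,0,0]], hand=[-1,-1,-1,-1,-1,-1,-1,-1,-1,-1,-1,-1], force=70)

```text
time: 19.95
tool_pos: [574.3, -141.2, 118.4]
tcp_rot: [-90.0, 0.1, 3.4]
ft_force: [4.0, 0.3, 1.0]
finger_gap: 11.1
```

Request:
move_arm(linear=[[-0.01,0,0],[-0.02,0,0],[-0.03,0,0],[-0.04,0,0],[-0.05,0,0],[-0.056,0,0],[-0.06,0,0],[-0.06,0,0]], twist=[[0,0,0],[0,0,0],[0,0,0],[0,0,0],[0,0,0],[0,0,0],[0,0,0],[0,0,0]], hand=[-1,-1,-1,-1,-1,-1,-1,-1])

```text
time: 20.62
tool_pos: [557.2, -142.2, 118.4]
tcp_rot: [-90.1, -0.0, 3.4]
ft_force: [10.9, 0.5, -4.8]
finger_gap: 11.1
```

```bash
python3 -c "
from h import *
s=r.sense();print(s['tool_pos'],s['ft_force'],s['finger_gap'])
# arc: grip rel hinge in dolly (y,z)=(-205,78); TCP is 19 beyond grip along tool y (down)
p0=np.array([-205.,78-19])
for h in(10,20,30,40,55,70,85,100):
  th=np.arcsin(h/205);c,sn=np.cos(th),np.sin(th)
  # rotation: (-1,0)->(-c,+s); (0,1)->(s,c)
  p=np.array([p0[0]*c+p0[1]*sn, -p0[0]*sn+p0[1]*c]);d=p-p0
  print(h,'lin',[0,round(-d[1]/300,3),round(d[0]/300,3)],'twist',round(-th/(np.pi/2),3))
R=Ro.from_euler('xyz',s['tcp_rot'],degrees=True);print(R.as_matrix().round(2)); print((R*Ro.from_rotvec([-.5,0,0])).apply([0,-1,0]))
"
```

```text
[ 557.15005398 -142.20756039  118.40485227] [10.88219171  0.51530592 -4.81099888] 11.117916170178738
10 lin [0, np.float64(-0.033), np.float64(0.01)] twist -0.031
20 lin [0, np.float64(-0.066), np.float64(0.022)] twist -0.062
30 lin [0, np.float64(-0.098), np.float64(0.036)] twist -0.093
40 lin [0, np.float64(-0.13), np.float64(0.052)] twist -0.125
55 lin [0, np.float64(-0.176), np.float64(0.078)] twist -0.173
70 lin [0, np.float64(-0.222), np.float64(0.108)] twist -0.222
85 lin [0, np.float64(-0.266), np.float64(0.143)] twist -0.272
100 lin [0, np.float64(-0.308), np.float64(0.183)] twist -0.324
[[ 1.    0.   -0.06]
 [ 0.06 -0.    1.  ]
 [ 0.   -1.   -0.  ]]
[-0.02889873  0.47932483  0.87716165]
```

The latch is pulled about 17 mm at 10.9 N, which matches the spring. Now I'll lift along the arc.

Request:
move_arm(linear=[[0,-0.016,0.005],[0,-0.033,0.01],[0,-0.05,0.016],[0,-0.066,0.022],[0,-0.082,0.029],[0,-0.098,0.036],[0,-0.114,0.044],[0,-0.13,0.052],[0,-0.13,0.052],[0,-0.13,0.052]], twist=[[-0.015,0,0],[-0.031,0,0],[-0.046,0,0],[-0.062,0,0],[-0.078,0,0],[-0.093,0,0],[-0.109,0,0],[-0.125,0,0],[-0.125,0,0],[-0.125,0,0]], hand=[-1,-1,-1,-1,-1,-1,-1,-1,-1,-1])

```text
time: 21.45
tool_pos: [557.0, -126.4, 157.4]
tcp_rot: [-101.4, -0.1, 3.4]
ft_force: [10.4, -1.8, -4.8]
finger_gap: 11.1
```

```bash
python3 -c "
from h import *
s=r.sense();print(s['tool_pos'],s['tcp_rot'],s['ft_force'],s['finger_gap'])
R=Ro.from_euler('xyz',s['tcp_rot'],degrees=True)
p0=np.array([-205.,59.]);ey=np.array([-np.sin(np.radians(3.3)),np.cos(np.radians(3.3)),0]);st=np.array([557.15,-142.2,118.4])
for h in(55,70,85,100):
  th=np.arcsin(h/205);c,sn=np.cos(th),np.sin(th);d=np.array([p0[0]*c+p0[1]*sn, -p0[0]*sn+p0[1]*c])-p0
  g=st+ey*d[0]+[0,0,d[1]]
  R1=Ro.from_euler('xyz',[-90,0,3.4],degrees=True)*Ro.from_rotvec([-th,0,0])
  print(h,(R.inv().apply(g-s['tool_pos'])/300).round(3),((R.inv()*R1).as_rotvec()/(np.pi/2)).round(3))
t=snap('side');im=t['frame'][:,:,::-1];cv2.imwrite('pics/side5.png',cv2.resize(im[150:350,200:440],None,fx=2.8,fy=2.8,interpolation=3))"
```

```text
[ 557.01409752 -126.36611308  157.35752763] [-101.35749441   -0.13804118    3.44809731] [10.40902557 -1.84734255 -4.83496164] 11.102111282093055
55 [-0.002 -0.05   0.016] [-0.047  0.     0.002]
70 [-0.002 -0.101  0.036] [-0.096  0.     0.002]
85 [-0.002 -0.151  0.062] [-0.146  0.     0.002]
100 [-0.002 -0.201  0.092] [-0.198 -0.     0.002]
```

View pics/side5.png

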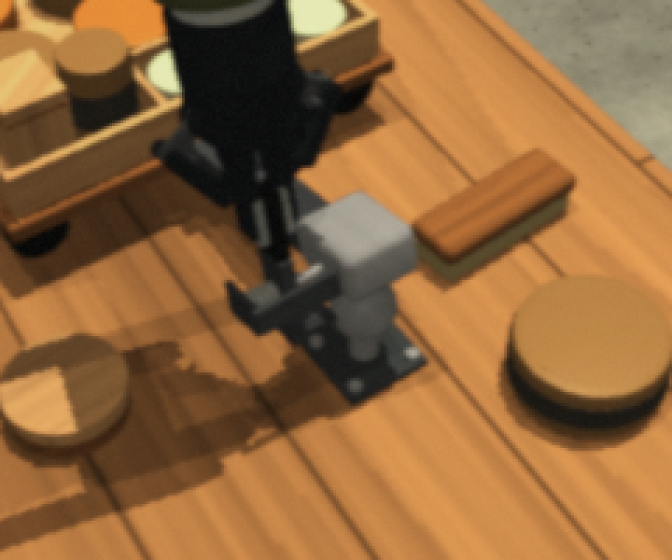

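The coupler (355,235) is off the ball (368,310), with the tab held in the jaws. I'll continue to +100 mm.

Request:
move_arm(linear=[[0,-0.017,0.005],[0,-0.034,0.01],[-0.001,-0.05,0.016],[-0.001,-0.067,0.022],[-0.001,-0.084,0.029],[-0.002,-0.101,0.036],[-0.002,-0.126,0.049],[-0.002,-0.151,0.062],[-0.002,-0.176,0.077],[-0.002,-0.201,0.092],[-0.002,-0.201,0.092],[-0.002,-0.201,0.092]], twist=[[-0.015,0,0],[-0.03,0,0],[-0.047,0,0],[-0.063,0,0],[-0.08,0,0],[-0.096,0,0],[-0.121,0,0],[-0.146,0,0],[-0.172,0,0],[-0.198,0,0],[-0.198,0,0],[-0.198,0,0]], hand=[-1,-1,-1,-1,-1,-1,-1,-1,-1,-1,-1,-1])

```text
time: 22.5
tool_pos: [554.7, -87.1, 210.7]
tcp_rot: [-119.2, -0.2, 3.6]
ft_force: [10.0, -1.6, -5.2]
finger_gap: 11.3
```

```bash
python3 -c "
from h import *
s=r.sense();print(s['tool_pos'],s['tcp_rot'],s['ft_force'],s['finger_gap'],s['qd'].round(2))
R=Ro.from_euler('xyz',s['tcp_rot'],degrees=True)
print('implied rise',205*np.sin(np.radians(-90-s['tcp_rot'][0])))
p0=np.array([-205.,59.]);ey=np.array([-np.sin(np.radians(3.3)),np.cos(np.radians(3.3)),0]);st=np.array([557.15,-142.2,118.4])
th=np.arcsin(100/205);c,sn=np.cos(th),np.sin(th);d=np.array([p0[0]*c+p0[1]*sn, -p0[0]*sn+p0[1]*c])-p0
print('goal',st+ey*d[0]+[0,0,d[1]])
t=snap('side');w=cloud(t);im=t['frame'][:,:,::-1];cv2.imwrite('pics/side6.png',im)
q=w.reshape(-1,3);q=q[(q[:,0]>592)&(q[:,0]<650)&(q[:,1]>-160)&(q[:,1]<-20)&(q[:,2]>150)]
print(len(q),q.min(0),q.max(0))
"
```

```text
[554.66178201 -87.07025888 210.65683231] [-119.21177606   -0.18644186    3.56065545] [10.04851524 -1.63811154 -5.17124322] 11.330261452068083 [-1.    0.07  0.22  0.69 -0.28 -0.5 ]
implied rise 100.04800759629573
goal [553.99404151 -87.46572409 210.90420878]
984 [ 592.05732689 -144.09764284  166.24016951] [647.37027201 -37.61949398 301.32509011]
```

View pics/side6.png

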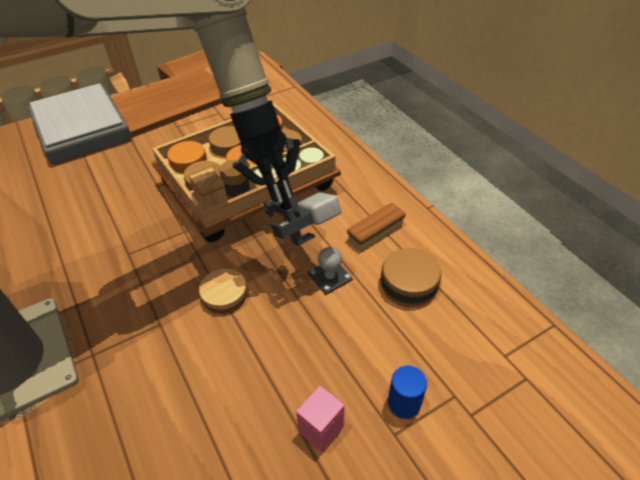

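The coupler (320,207) is held well clear of the ball (330,260). Both pieces are in the crate (208,190 and 235,180), and the bystanders are untouched. I'll let it settle, check and hand in.

Request:
move_arm(linear=[[0,0,0],[0,0,0],[0,0,0],[0,0,0],[0,0,0],[0,0,0]], twist=[[0,0,0],[0,0,0],[0,0,0],[0,0,0],[0,0,0],[0,0,0]], hand=[-1,-1,-1,-1,-1,-1])

```text
time: 23.05
tool_pos: [555.2, -87.5, 210.2]
tcp_rot: [-119.2, -0.2, 3.6]
ft_force: [9.4, -1.7, -3.7]
finger_gap: 10.9
```

```bash
python3 -c "
from h import *
t=snap('side');w=cloud(t);v=w[195:220,308:336].reshape(-1,3);k=(v[:,2]>120);v=v[k]
c=np.median(v,0);d=v[np.abs(v-c).max(1)<30];n=np.linalg.svd(d-d.mean(0))[2][2];n*=np.sign(n[2]);m=d.mean(0)
print('top face',m.round(1),'normal',n.round(3),'tilt',np.degrees(np.arccos(n[2])).round(1),'coupler z',(m-38*n)[2].round(1))
s=r.sense();print(s['tool_pos'],s['ft_force'],s['finger_gap'],s['time']);print(r.hand_in())"
```

```text
top face [ 611.9 -127.7  192.7] normal [-0.051 -0.496  0.867] tilt 29.9 coupler z 159.8
[555.15383572 -87.54631027 210.13396565] [10.78226078 -1.86352689 -4.04787565] 10.866089335873422 23.1
the job is handed in; nothing more can be done
None
```

The job is done and handed in at 23.1 s, well inside the 72 s limit.

- **Packing:** I set the drum and then the boxed cheese on the bay floor, releasing each only once it touched. They stand upright side by side, measured at (535, 119) and (474, 115) mm. Both tops are at 156 mm, which is the bay floor plus 84 mm.
- **Hitch:** I pinched the latch tab and pulled it about 17 mm; the force was 10.9 N, as expected from the spring. I then lifted the tongue along its arc. From the tool pose, the coupler is about 100 mm above rest, and the grip still held (11 mm opening, steady forces) at hand-in.
- **Bystanders and look-alikes:** In the last picture the brush, the round box, the wheel, and the pink and blue look-alikes looked untouched. I did not measure their positions again.

**Check that disagreed:** my last depth check gave a coupler height of about 160 mm (expected 158 mm). However, the plane it fitted tilts the opposite way from the tongue, so it probably mixed faces of the housing. The 100 mm therefore rests on the tool pose, and the last picture shows the coupler well clear of the ball.

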